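# Unclamp a heel lift and hold its glue face up to the inspection camera

### The job

The trimmed rubber heel lift in the clamping jig has to have its glue face (the side lying down) checked before it is cemented on. Swing the jig's clamp arm fully aside, take the heel lift out of the jig and hold it up to the tilted inspection camera: underside square to the lens, centred on the lens axis 100 mm in front of the lens, with its blunt edge level, along the camera's tilt axis (either way round). Finish while still holding it there, motionless; do not touch the camera or disturb the spare lift, the polish tin or the thread spool.

Things in the scene. Friction and masses are not known exactly. Their poses are not given: they have to be found in the camera images.
- lift_center (a point): Centre (half-way up) of the black rubber heel lift to be shown: D-shaped plate 56 mm wide (x), 57 mm long (y), 7 mm thick (z up), 28 g. Grasp it across x at the middle of its sides. Blunt, slightly bowed edge parallel to x at y = +28 mm; round end at -y, towards the clamp post. It lies loose between four pins that rise 5 mm above its underside, 1 to 3 mm clear of its edge; lift it straight up.
- jig: Fixed jig. Origin on the bench under the lift's centre; same axes as the lift at the start. Aluminium plate 70 x 118 x 10 mm; pedestal 36 mm (x) by 44 mm (y), top 50 mm above the bench, so fingers can reach beside and below the lift. 6 mm steel pins, top at 55 mm: two at the blunt edge (x +-14, y +32 mm), two at the round end (x +-21, y -25 mm).
- jig_post (a point): Point on the bench plane under the clamp's upright post (jig x = 0, y = -60 mm): the clamp arm turns about the vertical line through it. The nut on the post tops out 77 mm above the bench.
- clamp (a joint): Swing clamp's angle, rad. 0: arm along the jig's +y, over the lift's centre, blocking it. Grows clockwise from above, towards the jig's +x side (path free), to a stop at 1.8; fully aside above 1.2. Starts within -0.3 to 0.3. Its screw is backed off: the rubber foot hangs 1 to 3 mm above the lift; the arm swings with light friction (1 N at the knob) and stays where left.
- clamp_knob (a point): Centre of the black round knob on the clamp arm's end, 60 mm from the pivot axis, 87 mm above the bench. Upright cylinder of 22 mm diameter from 73 to 101 mm above the bench, fast to the arm; pinch it from above or push it sideways along its arc.
- camera: Fixed stand of the upward-looking inspection camera: black foot 86 mm (x) by 84 mm (y), two aluminium cheeks with locking knobs, 77 mm high. Origin on the bench under the tilt axis, which is parallel to its y, 62 mm above the bench. Its -x side faces roughly towards the robot.
- lens (a point): Centre of the lens face of the grey camera barrel (48 mm diameter, white light ring), 36 mm from the tilt axis. z: line of sight out of the lens, up and leaning to the stand's -x side (towards the robot) by 0.25 to 0.6 rad from vertical, locked, different each time; y: horizontal, along the tilt axis.
- focus (a point): Point in the air on the lens axis, 100 mm in front of the lens, where the heel lift's centre is to be held; 0.17 to 0.20 m above the bench. Axes as lens: the lift's z is to be parallel to this z, the lift's x parallel to this y (either way round).
- spare_lift: A second, like heel lift lying on the bench, origin under its centre: a bystander, leave it alone.
- polish_tin: Round dark shoe-polish tin, 71 mm diameter, 22 mm high, origin under its middle: a bystander, leave it alone.
- spool: Spool of black waxed thread, 40 mm diameter, 48 mm high; its axis stands 15 mm from the origin along its y: a bystander, leave it alone.
- lamp_foot (a point): Centre of the round foot of the bench arm lamp, 166 mm diameter, 30 mm high, always at this spot. From it a slim jointed arm rises to about 0.7 m, leaning away to the robot's left; its shade hangs over the far left of the bench. An obstacle to keep clear of: work from its right-hand side.
Not all that is in view belongs to the job. Leave any pink look-alike of the part that bears lift_center alone.

How it is judged (in metres and radians):
On the way, in this order (a step that is already met when the one before it is completed fails the run):
1. the clamp arm is swung aside while the heel lift still lies in its nest (value of joint clamp above 1.2 rad and z of lift_center in the frame of jig below 0.06 m and horizontal distance between lift_center and jig below 0.008 m), for 0.2 s.
2. the heel lift is held by the fingers, clear above the jig (z of lift_center in the frame of jig above 0.085 m and contact force between heel_lift and the fingers above 0.5 N), for 0.2 s.
At the end, for the whole second after the job is handed in: Held still by the fingers alone: lift centre within 15 mm of the focus point, underside towards the lens and within 0.15 rad of square, blunt edge within 0.2 rad of the tilt axis; clamp arm still aside (over 1.0 rad); spare lift, polish tin and spool within 20 mm of their starts (distance between lift_center and focus below 0.015 m and angle between the z axis of lift_center and the z axis of focus, either way round below 0.15 rad and angle between lift_center's own z axis and vertical below 0.8 rad and angle between the x axis of lift_center and the y axis of focus, either way round below 0.2 rad and height (world z) of lift_center above 0.14 m and contact force between heel_lift and the fingers above 0.5 N and contact force between heel_lift and camera below 0.05 N and contact force between heel_lift and jig below 0.05 N and linear speed of heel_lift below 0.02 m/s and value of joint clamp above 1 rad and distance of each of spare_lift, polish_tin, spool from where it was at the start of the episode below 0.02 m); the arm keeps its last pose, push and grip.
It fails at once if the camera or its stand is touched (more than 1 N) by the robot or by the lift (contact force between camera and the arm above 1 N or contact force between camera and the fingers above 1 N or contact force between camera and heel_lift above 1 N).
It fails at once if the spare lift, the polish tin or the spool is pushed more than 20 mm (distance of any of spare_lift, polish_tin, spool from where it was at the start of the episode above 0.02 m).
It also fails if it takes over 43 s, if anything falls off the work surface, if the arm or the gripper's body presses on something with over 40 N, if the wrist force passes 120 N, or if a joint passes its speed limit or range.

### The arm

A 6-joint arm with a two-finger parallel gripper is mounted at the origin on the work surface; the furniture and walls round the work are solid. World frame = base frame: x ahead of the robot, y to its left, z up, the work surface at z = 0. Lengths are in mm, angles in rad, forces in N, time in s.
With the tool pointing down it reaches from about 300 to 775 mm from the base axis. Payload 14.6 kg.
Tool frame: the origin (TCP) lies at the very end of the fingers, on their centre line; the grasp point (between the pads) lies 19 mm behind it; z points along the fingers, y is the line along which they close (so a half turn about z gives the same grasp; the last joint's range is limited). The gripper opens to 94 mm and grips with 3 to 60 N. Pads are 16 mm wide; open, the fingers measure 119 mm over their backs; the gripper's body (75 mm by 177 mm) begins 78 mm behind the grasp point.
Start: joints at [-1.301, 0.3, 1.521, -0, 1.321, -0.067], TCP at [181.75, -519.091, 167.346] pointing down, gripper open.
Joint ranges: [-3.03, 3.03], [-0.79, 2.21], [0.23, 2.52], [-1.04, 4.18], [0, 3.07], [-2.55, 2.55]. Speed limits (rad/s): [2.22, 2.22, 2.57, 3.14, 3.14, 3.14].

### API

Orientations are given as [roll, pitch, yaw] about the fixed x, y, z axes, in that order (R = Rz(yaw) Ry(pitch) Rx(roll)).
In Python, from cell import manip, camera, get_calibration gives the robot as it stands. The module is installed in compiled form; this text tells all that it offers.
- The arm moves only by the tool jog_arm, never from a script. Its argument "plan" is one flat list of numbers, 6 for each row, row after row: the shift along the world's x, y, z in m, then the turn, a rotation vector about the world's x, y, z in degrees. A call has 1 to 20 rows; each row is the pose to reach, as a shift and turn from the pose commanded when the call began; what a row does not reach only later rows make up. A row lasts 1/10 s, in which the tool goes at most 50 mm and 8.59 degrees, less where a joint would pass 70% of its speed; a pose out of reach is approached as far as the arm can. A call with a gripper value outside its range is refused whole. "claw" is the finger opening in m, from 0 to 0.094, set as the call begins (left out, the last holds). The fingers move at their own pace and stop on an object; "force" is the grip in N (left out, the last holds). Time passes only in rows, so rows that repeat a pose let the fingers close. It gives the time, the measured TCP pose, the force, the opening and the grip force at its end, in the units of the state.
- manip.read_state(): the state, without advancing time (a new reading comes with each control period).
- camera(name): name is "scene" or "top"; returns (picture, depth): 400x640x3 uint8, red, green, blue; 400x640 float32, mm along the optical axis (not along the pixel's ray), 0 where there is no reading.
- get_calibration(name): a dict with "fx", "fy", "cx", "cy" (pixels), "origin" and "attitude" of the camera in the world. Camera axes: x right, y down, z forward; pixel columns grow to the right and rows downward; lengths in mm; the calibration is good to about 2 mm. A picture is of the moment at which its call begins. get_calibration takes no time and is no camera call.
- manip.sign_off(): hands the job in; it is judged then, once.
The state is a dict: "clock": time; "joints": joint angles; "qd": joint speeds; "effort": joint torques, N m; "eef_pos": TCP position; "eef_rot": TCP orientation; "wrist_force": force on the tool from outside, world axes, zero at the start; "moment": the same for the moment, N m; "finger_gap": finger opening in mm; "finger_force": force on a finger pad.
Only numpy, scipy, OpenCV 4.12 (cv2) and the standard library are available. Lean on these libraries where they do the work, as an engineer would, in place of code of your own. Each camera call takes 0.05 s, during which the arm holds its last target. There are 200 camera calls.

## Working session

There is one attempt and no reset: what is moved stays moved. The work goes in short steps, Python scripts to look and compute and a tool call to move; the robot and the scene stay as the last step left them, time stands still between calls to the robot, and variables do not carry over. Pictures are saved under pics/ and viewed, at most 10 in all, crops included, and the job is handed in when it is done.

Besides the shell and the picture viewer there is one more tool, called after "Call:" by a JSON object that holds its "name" and its "arguments", one argument or row to a line. jog_arm: Moves the arm, as the interface text tells. Its arguments: {"type":"object","properties":{"plan":{"type":"array"},"claw":{"type":"number"},"force":{"type":"number"}},"required":["plan"]}

```bash
mkdir -p pics
cat > h.py <<'E'
import numpy as np, cv2
from cell import manip, camera, get_calibration
from scipy.spatial.transform import Rotation as R
def snap(n):
    im,d=camera(n); c=get_calibration(n); np.savez(f'{n}.npz',im=im,d=d)
    return im,d,c
def cloud(d,c):
    v,u=np.mgrid[:400,:640]
    P=np.dstack([(u-c['cx'])/c['fx']*d,(v-c['cy'])/c['fy']*d,d])
    A=np.array(c['attitude'])
    M=A if A.shape==(3,3) else R.from_euler('xyz',A).as_matrix()
    return P@M.T+np.array(c['origin'])
E
python3 - <<'E'
from h import *
for n in('top','scene'):
    im,d,c=snap(n); print(n,c); cv2.imwrite(f'pics/{n}0.png',im[:,:,::-1])
    P=cloud(d,c); np.save(n+'P.npy',P); print(P[::80,::100].round().tolist() if n=='top' else '')
print(manip.read_state())
E
```

```text
top {'fx': 487.34776984220355, 'fy': 487.34776984220355, 'cx': 316.01438508475684, 'cy': 196.16745244641172, 'origin': array([ 208.2065421 , -246.21173911, 1342.70983787]), 'attitude': array([-2.93097625e+00,  8.03574750e-05, -1.69488880e+00])}
[[[1797.0, 1086.0, -751.0], [1734.0, 608.0, -746.0], [1683.0, 134.0, -757.0], [1622.0, -345.0, -755.0], [1569.0, -826.0, -766.0], [1505.0, -1302.0, -759.0], [782.0, -959.0, 367.0]], [[730.0, 346.0, 410.0], [1326.0, 626.0, -758.0], [1269.0, 165.0, -760.0], [1209.0, -296.0, -754.0], [1153.0, -757.0, -758.0], [1095.0, -1217.0, -757.0], [759.0, -1197.0, -52.0]], [[857.0, 852.0, -394.0], [675.0, 319.0, -0.0], [639.0, 35.0, 1.0], [604.0, -249.0, -1.0], [568.0, -533.0, 2.0], [718.0, -1144.0, -767.0], [532.0, -1204.0, -161.0]], [[478.0, 598.0, 3.0], [444.0, 327.0, -2.0], [410.0, 52.0, -1.0], [375.0, -222.0, 3.0], [341.0, -496.0, 4.0], [348.0, -987.0, -552.0], [285.0, -1198.0, -257.0]], [[262.0, 600.0, -2.0], [229.0, 334.0, -3.0], [202.0, -93.0, 690.0], [162.0, -197.0, -3.0], [163.0, -370.0, 575.0], [139.0, -545.0, 510.0], [23.0, -1199.0, -371.0]]]
sce
[... 211 characters left out ...]
 , -0.61764145])}

{'clock': 0.1, 'joints': array([-1.30058685e+00,  3.00373589e-01,  1.52150215e+00,  1.00711239e-05,
        1.32069613e+00, -6.66300988e-02]), 'qd': array([ 0.00031426, -0.00083229, -0.00296706, -0.00159193, -0.00029031,
       -0.00206066]), 'effort': array([ 4.76703008e-04, -5.32640076e+01, -3.53286874e+01,  7.09053339e-02,
        2.34634493e-02, -6.70836562e-05]), 'eef_pos': array([ 181.69198825, -518.8422511 ,  166.87322669]), 'eef_rot': array([-3.14061627e+00, -7.49300702e-05,  3.36837038e-01]), 'wrist_force': array([ 0.05573984,  0.40571017, -0.13659811]), 'moment': array([-0.00232236,  0.01977083,  0.02594559]), 'finger_force': 0.0, 'finger_gap': 94.10167918116981}
```

View pics/top0.png

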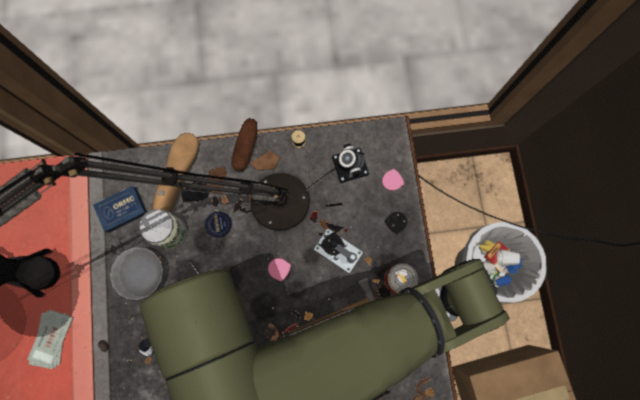

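View pics/scene0.png

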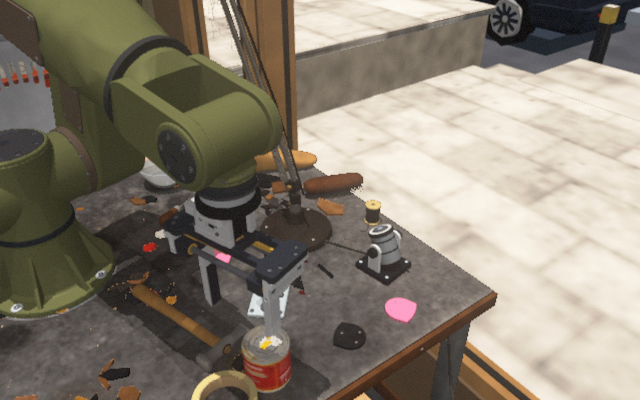

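Top view shows the jig near (338,248), inspection camera (350,163), spare lift (396,222), lamp foot (280,200), spool (298,137), and tin (218,223). In the scene view the gripper hides the jig. I'll zoom in on the top view.

Run:
```python
from h import *
im=np.load('top.npz')['im'];P=np.load('topP.npy')
a=cv2.resize(im[222:282,300:380],None,fx=5,fy=5,interpolation=cv2.INTER_CUBIC)
b=cv2.resize(im[137:197,310:390],None,fx=5,fy=5,interpolation=cv2.INTER_CUBIC)
cv2.imwrite('pics/crop0.png',np.hstack([a,b])[:,:,::-1])
for r in range(226,276,3): print(r,[int(x) for x in P[r,306:372:3,2]])
print()
for r in range(140,186,2): print(r,[int(x) for x in P[r,326:376:2,2]])
for n,(r,c) in dict(jig=(248,338),cam=(163,350)).items(): print(n,P[r,c])
sc=np.load('scene.npz')['im']
cv2.imwrite('pics/crop1.png',cv2.resize(sc[215:325,235:425],None,fx=4,fy=4,interpolation=cv2.INTER_CUBIC)[:,:,::-1])
```

```text
226 [9, 4, 4, 0, 3, -2, 3, 3, 5, 3, 7, 3, -3, -2, -3, 0, -2, 3, 2, -3, -3, -1]
229 [0, 0, 0, 0, 0, 0, -4, 3, 0, 1, 1342, 1, 1, 1, 1, -4, 1, -5, 0, 1, -3, -4]
232 [0, -3, -2, 2, -2, 0, -1, 12, 11, 5, 6, 0, -2, 0, -2, -2, -2, -2, -2, -1, -1, 1]
235 [-5, 1342, -1, 0, 2, 5, 13, 39, 57, 54, 54, 1, -2, 0, 0, 1, 2, 1, 2, 0, 0, 1]
238 [-1, 2, -1, 1, 2, 8, 15, 54, 56, 52, 54, 53, 10, 6, 2, -1, 0, -1, 0, -1, -2, 0]
241 [0, 0, 1, 1, -2, 10, 56, 54, 51, 100, 97, 58, 53, 0, 3, 0, -1, 0, -2, 2, -2, 3]
244 [-2, -1, -1, 3, 7, 57, 62, 64, 96, 97, 98, 60, 58, 50, 12, 5, -3, -1, -1, 4, 3, 3]
247 [-2, 4, 1, 9, 10, 8, 60, 53, 56, 98, 75, 66, 70, 14, 4, 13, 8, -6, -2, -3, 0, -4]
250 [-2, 2, -3, 7, 8, 7, 58, 54, 54, 57, 53, 67, 69, 68, 6, 8, 6, 8, 9, 0, -1, 1]
253 [-2, 0, -1, 2, 0, 11, 6, 55, 57, 62, 55, 58, 73, 68, 69, 68, 65, 9, 9, 0, 0, -6]
256 [-3, -3, 3, -1, -2, -1, 9, 10, 13, 9, 11, 14, 8, 7, 68, 75, 74, 12, 8, 1, -3, 0]
259 [3, -4, 0, 0, 3, 1, -1, 0, 12, 10, 20, 11, 9, 6, 1342, 69, 74, 10, 1342, 3, 6, 2]
262 [-1, 0, -2, 0, 3, 1, 2, 2, -2, 10, 6, 11, 12, 8, 8, 11, 10, 0, 0, 0, 3, 5]
265 [2, 0, 0, 2, 
[... 1913 characters left out ...]
72, 71, 64, 15, 11, 16, 18, 1, -1, 0]
174 [8, 0, -3, -3, 0, -2, 12, 12, 16, 14, 12, 14, 51, 1342, 71, 74, 69, 59, 12, 18, 15, 14, -3, -5, 1]
176 [0, 0, 2, -5, 2, -2, 2, 12, 17, 16, 13, 15, 27, 24, 60, 50, 13, 13, 13, 7, -4, 0, -2, 0, -2]
178 [1, 0, 0, 5, -5, -1, 1, 7, 12, 9, 6, 10, 20, 13, 12, 10, 1, 0, 2, 1342, 2, -5, -1, -1, 0]
180 [0, 5, 1, 2, 3, -2, 1, 10, 13, 11, 13, 12, 10, 6, 1, 4, 5, -2, 3, 3, 0, -1, 0, 0, 0]
182 [-3, -6, 2, -2, -3, -2, 1342, 3, 13, 7, -3, 0, 2, -3, -7, 1, -1, 2, 0, 0, 2, 0, -2, 2, -2]
184 [-1, -4, 0, -5, -1, 0, -1, -5, 3, 1, -1, 4, 0, -5, 2, 1, 4, 2, -3, 5, 0, 0, 1, 1, 1]
jig [ 333.98036072 -319.74433541   67.90156135]
cam [ 551.52240215 -380.02175468   93.64127028]
```

View pics/crop0.png

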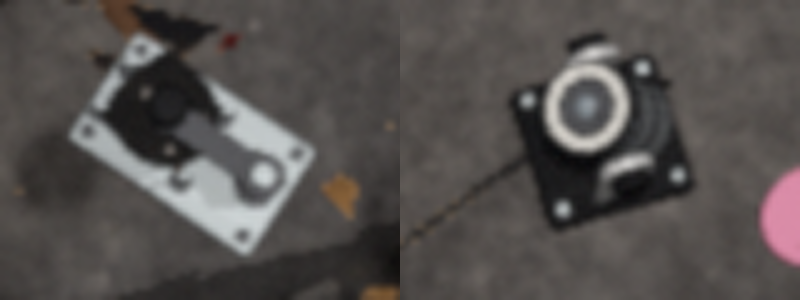

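View pics/crop1.png

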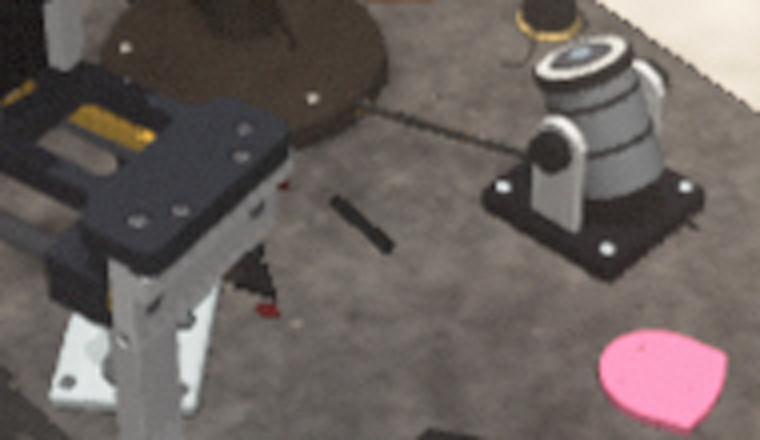

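The crops show jig plate screws at about (141,50), (87,131), (297,153) and (242,236), the post nut at (263,178), and the knob at (170,105). The camera foot screws are at (527,101), (642,68), (678,174) and (563,209), with the ring centre at (588,106). In the scene crop the ring centre is at (582,58).

```bash
cat >> h.py <<'E'
def ray(c,u,v,z):
    M=R.from_euler('xyz',c['attitude']).as_matrix(); d=M@[(u-c['cx'])/c['fx'],(v-c['cy'])/c['fy'],1]
    o=np.array(c['origin']); return o+d*(z-o[2])/d[2]
def rayd(c,u,v):
    M=R.from_euler('xyz',c['attitude']).as_matrix(); d=M@[(u-c['cx'])/c['fx'],(v-c['cy'])/c['fy'],1]
    return np.array(c['origin']),d/np.linalg.norm(d)
E
python3 - <<'E'
from h import *
c=get_calibration('top'); s=get_calibration('scene')
A=lambda x,y:(300+(x+.5)/5-.5,222+(y+.5)/5-.5)
B=lambda x,y:(310+(x-400+.5)/5-.5,137+(y+.5)/5-.5)
S=lambda x,y:(235+(x+.5)/4-.5,215+(y+.5)/4-.5)
sc=np.array([ray(c,*A(*p),10) for p in[(141,50),(87,131),(297,153),(242,236)]])
ya=(sc[0]+sc[1]-sc[2]-sc[3])[:2]; xa=(sc[0]+sc[2]-sc[1]-sc[3])[:2]
print('plate ctr',sc.mean(0),'ya',np.arctan2(ya[1],ya[0]),'xa',np.arctan2(xa[1],xa[0]),np.hypot(*ya)/2,np.hypot(*xa)/2)
post=ray(c,*A(263,176),77); y=ya/np.hypot(*ya); org=post[:2]+60*y
knob=ray(c,*A(170,105),101)
print('post',post,'org',org,'knob',knob,'kr',np.hypot(*(knob-post)[:2]))
k=(knob-post)[:2]; print('clamp',np.arctan2(ya[1],ya[0])-np.arctan2(k[1],k[0]))
# lift centroid check
P=np.load('topP.npy'); im=np.load('top.npz')['im']
# camera
f=np.array([ray(c,*B(*p),12) for p in[(527,101),(642,68),(678,174),(563,209)]]); print('foot',f,f.mean(0))
e=[f[(i+1)%4]-f[i] for i in range(4)]; print('edge angs',[np.arctan2(v[1],v[0]) for v in e],[np.hypot(*v[:2]) for v in e])
o1,d1=rayd(c,*B(588,107)); o2,d2=rayd(s,*S(582,57))
t=np.linalg.lstsq(np.c_[d1,-d2],o2-o1,rcond=None)[0]; p1=o1+t[0]*d1;p2=o2+t[1]*d2
print('lens tri',p1,p2, ray(c,*B(588,107),95))
# camera plane fit of lens ring from depth
m=np.zeros((400,640),bool); uc,vc=B(588,107)
v,u=np.mgrid[:400,:640]; m=(np.hypot(u-uc,v-vc)<7)
for n,PP,mm in(('top',P,m),('sc',np.load('sceneP.npy'),None)):
    if mm is None:
        uu,vv=S(582,57); mm=(((u-uu)/10)**2+((v-vv)/4)**2<1)
    q=PP[mm]; q=q[(q[:,2]>70)&(q[:,2]<115)]
    a=np.linalg.lstsq(np.c_[q[:,:2],np.ones(len(q))],q[:,2],rcond=None)[0]; r=q[:,2]-np.c_[q[:,:2],np.ones(len(q))]@a
    g=np.abs(r)<6;a=np.linalg.lstsq(np.c_[q[g,:2],np.ones(g.sum())],q[g,2],rcond=None)[0]
    print(n,len(q),g.sum(),q[g].mean(0),'normal az',np.arctan2(-a[1],-a[0]),'tilt',np.arctan(np.hypot(a[0],a[1])))
E
```

```text
plate ctr [ 334.24509158 -322.07623605   10.        ] ya 0.8548012217025389 xa -0.7176881969151788 101.7347651559696 53.98820075469441
post [ 305.97462699 -352.6418631    77.        ] org [ 345.35673633 -307.37543555] knob [ 345.77017528 -308.5219126   101.        ] kr 59.41595489784038
clamp 0.017915784244179944
foot [[ 597.34458221 -349.00382994   12.        ]
 [ 608.63111125 -416.62208226   12.        ]
 [ 544.27807131 -427.94345641   12.        ]
 [ 532.13512231 -360.76962746   12.        ]] [ 570.59722177 -388.58474902   12.        ]
edge angs [np.float64(-1.405405628207267), np.float64(-2.9674486259753463), np.float64(1.7496340763275393), np.float64(0.1785102241560771)] [np.float64(68.55372918398075), np.float64(65.34131358470127), np.float64(68.26254101820632), np.float64(66.26241507925151)]
lens tri [ 566.54790147 -374.67203688   92.23547129] [ 565.55992809 -374.06634814   91.8901314 ] [ 565.75568613 -374.38803891   95.        ]
top 148 139 [ 566.58989676 -374.59986364   93.0827408 ] normal az 1.664756687218015 tilt 0.402285724175044
sc 111 111 [ 563.08305422 -378.37394043   95.14546336] normal az 1.6456093971834247 tilt 0.40094347925493756
```

Call:
{"name": "jog_arm", "arguments": {
  "plan": [0, 0, 0.02, 0, 0, 0, 0.015, 0.02, 0.03, 0, 0, 3, 0.033, 0.042, 0.03, 0, 0, 6, 0.051, 0.066, 0.03, 0, 0, 9, 0.07, 0.09, 0.03, 0, 0, 13, 0.09, 0.115, 0.03, 0, 0, 17, 0.11, 0.14, 0.03, 0, 0, 21, 0.13, 0.166, 0.02, 0, 0, 25, 0.147, 0.19, 0, 0, 0, 28, 0.158, 0.204, -0.015, 0, 0, 29.6, 0.164, 0.2106, -0.025, 0, 0, 29.6, 0.164, 0.2106, -0.03, 0, 0, 29.6, 0.164, 0.2106, -0.04, 0, 0, 29.6, 0.164, 0.2106, -0.055, 0, 0, 29.6, 0.164, 0.2106, -0.07, 0, 0, 29.6, 0.164, 0.2106, -0.08, 0, 0, 29.6, 0.164, 0.2106, -0.087, 0, 0, 29.6, 0.164, 0.2106, -0.088, 0, 0, 29.6, 0.164, 0.2106, -0.088, 0, 0, 29.6],
  "claw": 0.06,
  "force": 8
}}

```text
clock: 2.0
eef_pos: [345.8, -308.8, 79.6]
eef_rot: [3.141, 0.0, 0.853]
wrist_force: [0.1, -0.5, 0.7]
finger_gap: 60.1
finger_force: 0.0
```

Run:
```python
from h import *
im,d,c=snap('top'); P=cloud(d,c)
for z0 in range(0,800,100):
    m=(P[:,:,2]>z0+20)&(P[:,:,2]<z0+100)&(P[:,:,0]>420)&(P[:,:,0]<750)&(P[:,:,1]>-330)&(P[:,:,1]<150)
    v,u=np.where(m); 
    if m.sum(): q=P[m]; i=q[:,1].argmin(); print(z0,m.sum(),q.mean(0).round(),'miny',q[i].round(), (u[i],v[i]))
a,d,s=snap('scene'); cv2.imwrite('pics/s1.png',cv2.resize(a[150:350,180:480],None,fx=2.6,fy=2.6)[:,:,::-1])
```

```text
0 4178 [562. -53.  39.] miny [ 657. -271.   47.] (np.int64(305), np.int64(136))
100 804 [459.  26. 141.] miny [ 495. -209.  120.] (np.int64(288), np.int64(189))
200 290 [ 470. -130.  268.] miny [ 421. -330.  256.] (np.int64(341), np.int64(201))
300 291 [462. -91. 361.] miny [ 477. -134.  324.] (np.int64(249), np.int64(180))
400 389 [450. -53. 462.] miny [463. -93. 420.] (np.int64(222), np.int64(178))
500 607 [439. -15. 559.] miny [451. -50. 521.] (np.int64(187), np.int64(173))
600 661 [430.  23. 659.] miny [439. -14. 621.] (np.int64(147), np.int64(167))
700 298 [425.  56. 731.] miny [428.  23. 721.] (np.int64(94), np.int64(158))
```

View pics/s1.png

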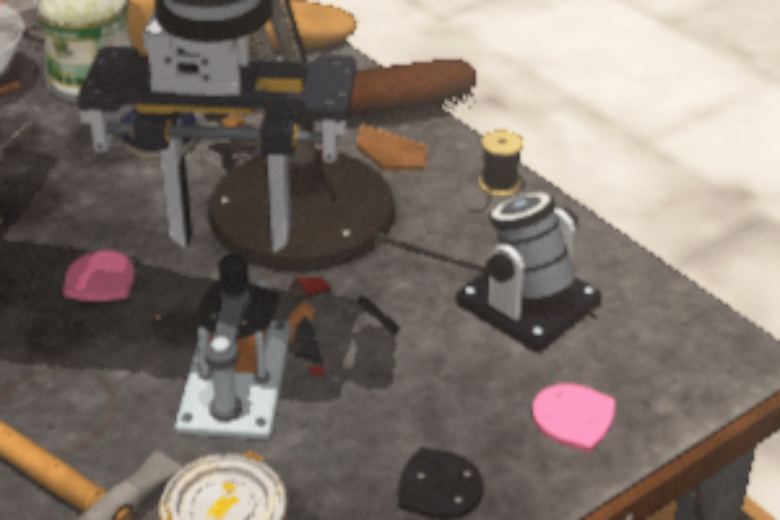

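The fingers look higher than the knob, so this picture may predate the end of the move. I'll run these one at a time from here, and re-check.

Run:
```python
from h import *
s=manip.read_state(); print(s['clock'],s['eef_pos'],s['joints'].round(3))
a,d,c=snap('scene'); P=cloud(d,c); cv2.imwrite('pics/s2.png',cv2.resize(a[200:320,220:340],None,fx=4.5,fy=4.5)[:,:,::-1])
# project expected TCP and knob
M=R.from_euler('xyz',c['attitude']).as_matrix()
for p in [s['eef_pos'],[345.8,-308.5,101],[306,-352.6,77]]:
    q=M.T@(np.array(p)-c['origin']); print(c['fx']*q[0]/q[2]+c['cx'],c['fy']*q[1]/q[2]+c['cy'])
```

```text
2.1 [ 345.94906583 -308.7891404    79.8702333 ] [-0.808  0.207  1.857 -0.     1.077 -0.09 ]
270.59883073268685 258.51624953518467
269.8187662299093 249.88826287204122
264.61652230864144 280.89809735664437
```

View pics/s2.png

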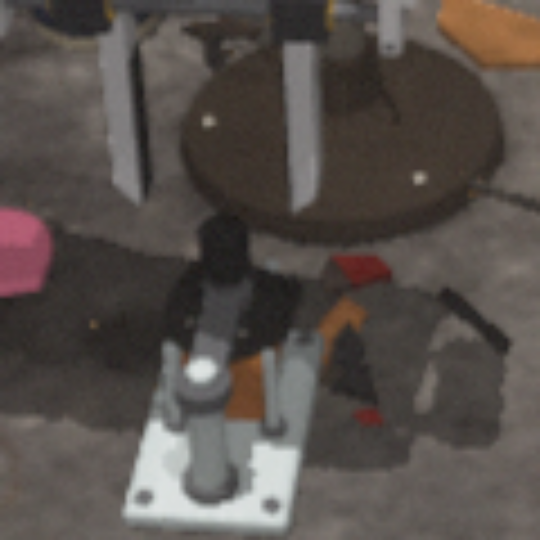

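Run:
```python
from h import *
z=np.load('scene.npz'); c=get_calibration('scene'); P=cloud(z['d'],c)
f=lambda x,y:(int(220+x/4.5),int(200+y/4.5))
for x,y in[(130,185),(130,170),(120,120),(303,195),(303,170),(303,120),(222,228),(222,245),(202,370)]:
    u,v=f(x,y); print((x,y),P[v-1:v+2,u-1:u+2].reshape(-1,3).round().tolist()[1::3])
```

```text
(130, 185) [[311.0, -292.0, 131.0], [311.0, -291.0, 127.0], [311.0, -290.0, 125.0]]
(130, 170) [[311.0, -294.0, 141.0], [313.0, -289.0, 135.0], [311.0, -291.0, 135.0]]
(120, 120) [[311.0, -290.0, 164.0], [310.0, -291.0, 163.0], [309.0, -292.0, 161.0]]
(303, 195) [[366.0, -339.0, 130.0], [367.0, -337.0, 126.0], [366.0, -339.0, 125.0]]
(303, 170) [[367.0, -338.0, 142.0], [365.0, -341.0, 143.0], [367.0, -339.0, 139.0]]
(303, 120) [[367.0, -341.0, 170.0], [367.0, -341.0, 168.0], [366.0, -341.0, 166.0]]
(222, 228) [[347.0, -304.0, 100.0], [345.0, -308.0, 101.0], [343.0, -311.0, 102.0]]
(222, 245) [[340.0, -315.0, 100.0], [339.0, -317.0, 100.0], [339.0, -316.0, 97.0]]
(202, 370) [[305.0, -353.0, 78.0], [304.0, -353.0, 76.0], [303.0, -356.0, 76.0]]
```

Run:
```python
from h import *
P=np.load('sceneP.npy')
for v in range(280,312,4): print(v,P[v,211].round().tolist(),P[v,215].round().tolist())
z=np.load('scene.npz'); c=get_calibration('scene'); P=cloud(z['d'],c)
for v in range(234,252,2): print(v,P[v,249].round().tolist(),P[v,287].round().tolist())
t=np.load('top.npz');ct=get_calibration('top')
```

```text
280 [161.0, -475.0, 250.0] [168.0, -472.0, 244.0]
284 [160.0, -475.0, 243.0] [167.0, -473.0, 237.0]
288 [160.0, -475.0, 236.0] [166.0, -473.0, 231.0]
292 [158.0, -476.0, 231.0] [165.0, -473.0, 225.0]
296 [158.0, -475.0, 222.0] [164.0, -474.0, 218.0]
300 [157.0, -475.0, 215.0] [163.0, -473.0, 210.0]
304 [156.0, -475.0, 208.0] [235.0, -275.0, -2.0]
308 [223.0, -281.0, -2.0] [229.0, -287.0, -0.0]
234 [313.0, -294.0, 145.0] [367.0, -339.0, 149.0]
236 [313.0, -294.0, 140.0] [367.0, -338.0, 142.0]
238 [313.0, -293.0, 135.0] [367.0, -339.0, 139.0]
240 [312.0, -294.0, 131.0] [366.0, -339.0, 135.0]
242 [313.0, -291.0, 124.0] [366.0, -339.0, 130.0]
244 [312.0, -291.0, 120.0] [366.0, -339.0, 125.0]
246 [376.0, -161.0, -0.0] [434.0, -226.0, 14.0]
248 [372.0, -167.0, 0.0] [431.0, -231.0, 14.0]
250 [369.0, -173.0, -0.0] [429.0, -233.0, 10.0]
```

The scene depth puts the real fingertips about 40 mm higher than the reported TCP, both at the start and now (the knob's depth checks out). I'll go down another 40 mm and check.

Call:
{"name": "jog_arm", "arguments": {
  "plan": [0, 0, -0.008, 0, 0, 0, 0, 0, -0.016, 0, 0, 0, 0, 0, -0.024, 0, 0, 0, 0, 0, -0.032, 0, 0, 0, 0, 0, -0.038, 0, 0, 0, 0, 0, -0.04, 0, 0, 0, 0, 0, -0.04, 0, 0, 0]
}}

```text
clock: 2.85
eef_pos: [345.7, -308.4, 39.1]
eef_rot: [-3.141, -0.0, 0.853]
wrist_force: [-0.1, -0.4, -0.5]
finger_gap: 60.0
finger_force: 0.0
```

Run:
```python
from h import *
a,d,c=snap('scene'); P=cloud(d,c)
for u in (249,287):
  print([ (v,P[v,u].round().tolist()) for v in range(252,278,3)])
cv2.imwrite('pics/s3.png',cv2.resize(a[210:310,220:320],None,fx=5,fy=5)[:,:,::-1])
```

```text
[(252, [312.0, -289.0, 100.0]), (255, [310.0, -290.0, 94.0]), (258, [311.0, -288.0, 84.0]), (261, [350.0, -205.0, -0.0]), (264, [345.0, -215.0, 1.0]), (267, [340.0, -224.0, 1.0]), (270, [336.0, -230.0, -0.0]), (273, [331.0, -239.0, 1.0]), (276, [327.0, -246.0, -1.0])]
[(252, [364.0, -340.0, 108.0]), (255, [365.0, -338.0, 99.0]), (258, [365.0, -337.0, 91.0]), (261, [366.0, -336.0, 82.0]), (264, [410.0, -262.0, 0.0]), (267, [406.0, -269.0, -1.0]), (270, [401.0, -275.0, -2.0]), (273, [395.0, -285.0, -1.0]), (276, [383.0, -304.0, 12.0])]
```

View pics/s3.png

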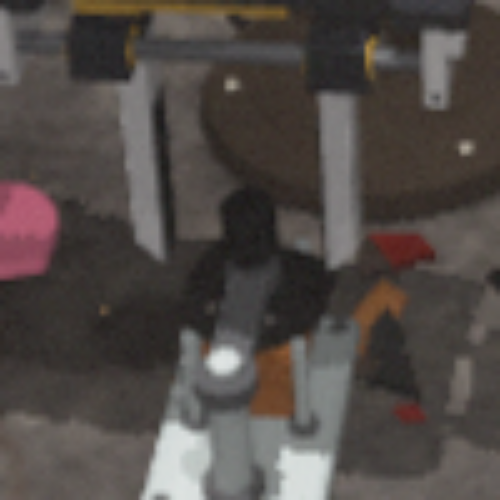

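The fingers now straddle the knob with their tips at z≈80, so the reported TCP is about 40 mm too low. Next: close on the knob.

Call:
{"name": "jog_arm", "arguments": {
  "plan": [0, 0, 0, 0, 0, 0, 0, 0, 0, 0, 0, 0, 0, 0, 0, 0, 0, 0, 0, 0, 0, 0, 0, 0, 0, 0, 0, 0, 0, 0, 0, 0, 0, 0, 0, 0],
  "claw": 0.015,
  "force": 10
}}

```text
clock: 3.5
eef_pos: [345.8, -308.5, 39.4]
eef_rot: [3.141, -0.0, 0.853]
wrist_force: [0.6, 0.8, 0.5]
finger_gap: 21.5
finger_force: 10.0
```

Run:
```python
import numpy as np
p=np.array([306,-352.6]);k=np.array([345.8,-308.6]);v=k-p;s=''
N=18
for i in range(1,N+1):
    th=-88*(1-np.cos(np.pi*i/N))/2;a=np.radians(th);w=np.array([[np.cos(a),-np.sin(a)],[np.sin(a),np.cos(a)]])@v-v
    s+=f'{w[0]/1000:.4f}, {w[1]/1000:.4f}, 0, 0, 0, {th:.1f}, '
print(s)
```

```text
0.0005, -0.0005, 0, 0, 0, -0.7, 0.0020, -0.0019, 0, 0, 0, -2.7, 0.0043, -0.0043, 0, 0, 0, -5.9, 0.0072, -0.0078, 0, 0, 0, -10.3, 0.0104, -0.0124, 0, 0, 0, -15.7, 0.0136, -0.0181, 0, 0, 0, -22.0, 0.0163, -0.0248, 0, 0, 0, -29.0, 0.0183, -0.0322, 0, 0, 0, -36.4, 0.0194, -0.0400, 0, 0, 0, -44.0, 0.0194, -0.0479, 0, 0, 0, -51.6, 0.0184, -0.0555, 0, 0, 0, -59.0, 0.0166, -0.0625, 0, 0, 0, -66.0, 0.0142, -0.0685, 0, 0, 0, -72.3, 0.0117, -0.0735, 0, 0, 0, -77.7, 0.0092, -0.0774, 0, 0, 0, -82.1, 0.0073, -0.0801, 0, 0, 0, -85.3, 0.0060, -0.0817, 0, 0, 0, -87.3, 0.0056, -0.0822, 0, 0, 0, -88.0,
```

Gap is 21.5 mm, so the knob is gripped. Now swing it along the arc.

Call:
{"name": "jog_arm", "arguments": {
  "plan": [0.0005, -0.0005, 0, 0, 0, -0.7, 0.002, -0.0019, 0, 0, 0, -2.7, 0.0043, -0.0043, 0, 0, 0, -5.9, 0.0072, -0.0078, 0, 0, 0, -10.3, 0.0104, -0.0124, 0, 0, 0, -15.7, 0.0136, -0.0181, 0, 0, 0, -22, 0.0163, -0.0248, 0, 0, 0, -29, 0.0183, -0.0322, 0, 0, 0, -36.4, 0.0194, -0.04, 0, 0, 0, -44, 0.0194, -0.0479, 0, 0, 0, -51.6, 0.0184, -0.0555, 0, 0, 0, -59, 0.0166, -0.0625, 0, 0, 0, -66, 0.0142, -0.0685, 0, 0, 0, -72.3, 0.0117, -0.0735, 0, 0, 0, -77.7, 0.0092, -0.0774, 0, 0, 0, -82.1, 0.0073, -0.0801, 0, 0, 0, -85.3, 0.006, -0.0817, 0, 0, 0, -87.3, 0.0056, -0.0822, 0, 0, 0, -88, 0.0056, -0.0822, 0, 0, 0, -88, 0.0056, -0.0822, 0, 0, 0, -88]
}}

```text
clock: 5.5
eef_pos: [352.9, -392.2, 39.7]
eef_rot: [3.141, -0.005, -0.683]
wrist_force: [10.6, -9.6, -7.2]
finger_gap: 21.3
finger_force: 10.0
```

Call:
{"name": "jog_arm", "arguments": {
  "plan": [0, 0, 0, 0, 0, 0, 0, 0, 0, 0, 0, 0, 0, 0, 0, 0, 0, 0, 0, 0, 0.02, 0, 0, 0, 0, 0, 0.04, 0, 0, 0, 0, 0, 0.06, 0, 0, 6, 0, 0.006, 0.075, 0, 0, 14, 0, 0.016, 0.085, 0, 0, 22, -0.002, 0.028, 0.085, 0, 0, 30, -0.003, 0.04, 0.085, 0, 0, 38, -0.004, 0.052, 0.085, 0, 0, 46, -0.005, 0.062, 0.085, 0, 0, 54, -0.006, 0.072, 0.085, 0, 0, 62, -0.006, 0.08, 0.085, 0, 0, 70, -0.006, 0.0834, 0.085, 0, 0, 78, -0.006, 0.0834, 0.085, 0, 0, 85, -0.006, 0.0834, 0.085, 0, 0, 88, -0.006, 0.0834, 0.085, 0, 0, 88],
  "claw": 0.06
}}

```text
clock: 7.3
eef_pos: [345.3, -307.2, 124.4]
eef_rot: [-3.141, 0.0, 0.854]
wrist_force: [-0.7, 0.2, 0.4]
finger_gap: 59.5
finger_force: 0.0
```

Run:
```python
from h import *
a,d,c=snap('scene'); P=cloud(d,c); print(manip.read_state()['eef_pos'])
cv2.imwrite('pics/s4.png',cv2.resize(a[215:315,215:335],None,fx=6,fy=6,interpolation=cv2.INTER_CUBIC)[:,:,::-1])
M=R.from_euler('xyz',c['attitude']).as_matrix()
y=np.array([np.cos(.8548),np.sin(.8548),0]);x=np.array([y[1],-y[0],0]);o=np.array([345.4,-307.4,0])
for n,p in dict(ctr=o+[0,0,57],r=o+28*x+[0,0,57],l=o-28*x+[0,0,57],blunt=o+28.5*y+[0,0,57],rnd=o-28.5*y+[0,0,57],p1=o+14*x+32*y+[0,0,55],p2=o-14*x+32*y+[0,0,55],p3=o+21*x-25*y+[0,0,55],p4=o-21*x-25*y+[0,0,55]).items():
    q=M.T@(p-c['origin']); print(n,(np.array([c['fx']*q[0]/q[2]+c['cx']-215,c['fy']*q[1]/q[2]+c['cy']-215])*6+2.5).round())
```

```text
[ 345.25721225 -307.22866764  124.34769986]
ctr [336. 316.]
r [422. 321.]
l [251. 312.]
blunt [350. 259.]
rnd [322. 376.]
p1 [394. 259.]
p2 [311. 254.]
p3 [389. 377.]
p4 [258. 370.]
```

View pics/s4.png

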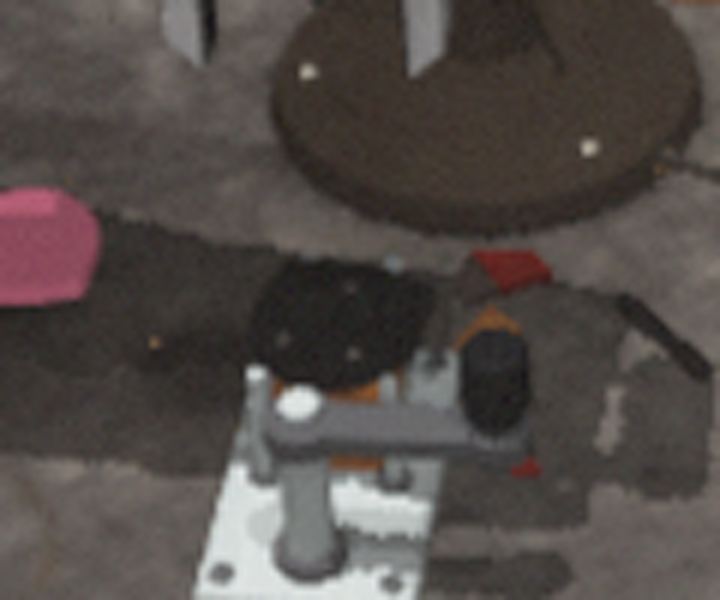

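Clamp is aside and the lift lies at crop (338,318), matching the predicted (336,316); the pins match too. Descend with the 40 mm offset allowed for, and grasp.

Call:
{"name": "jog_arm", "arguments": {
  "plan": [0, 0, -0.01, 0, 0, 0, 0, 0, -0.025, 0, 0, 0, 0, 0, -0.042, 0, 0, 0, 0, 0, -0.06, 0, 0, 0, 0, 0, -0.077, 0, 0, 0, 0, 0, -0.09, 0, 0, 0, 0, 0, -0.102, 0, 0, 0, 0, 0, -0.113, 0, 0, 0, 0, 0, -0.122, 0, 0, 0, 0, 0, -0.128, 0, 0, 0, 0, 0, -0.128, 0, 0, 0, 0, 0, -0.128, 0, 0, 0],
  "claw": 0.076
}}

```text
clock: 8.55
eef_pos: [345.5, -307.4, -3.4]
eef_rot: [3.141, 0.0, 0.853]
wrist_force: [1.0, -0.5, 0.2]
finger_gap: 75.8
finger_force: 0.0
```

Call:
{"name": "jog_arm", "arguments": {
  "plan": [0, 0, 0, 0, 0, 0, 0, 0, 0, 0, 0, 0, 0, 0, 0, 0, 0, 0, 0, 0, 0, 0, 0, 0, 0, 0, 0, 0, 0, 0, 0, 0, 0, 0, 0, 0, 0, 0, 0, 0, 0, 0],
  "claw": 0.04,
  "force": 20
}}

```text
clock: 9.25
eef_pos: [345.5, -307.5, -3.4]
eef_rot: [3.141, 0.0, 0.853]
wrist_force: [-0.5, -0.4, 5.8]
finger_gap: 55.3
finger_force: 19.9
```

Call:
{"name": "jog_arm", "arguments": {
  "plan": [0, 0, 0.003, 0, 0, 0, 0, 0, 0.008, 0, 0, 0, 0, 0, 0.016, 0, 0, 0, 0, 0, 0.028, 0, 0, 0, 0, 0, 0.044, 0, 0, 0, 0, 0, 0.064, 0, 0, 0, 0, 0, 0.086, 0, 0, 0, 0, 0, 0.108, 0, 0, 0, 0, 0, 0.13, 0, 0, 0, 0, 0, 0.147, 0, 0, 0, 0, 0, 0.157, 0, 0, 0, 0, 0, 0.16, 0, 0, 0, 0, 0, 0.16, 0, 0, 0]
}}

```text
clock: 10.55
eef_pos: [345.3, -307.2, 156.4]
eef_rot: [3.141, -0.0, 0.853]
wrist_force: [0.5, 0.2, -0.5]
finger_gap: 55.1
finger_force: 19.9
```

Run:
```python
from h import *
a,d,c=snap('scene'); s=manip.read_state(); print(s['eef_pos'],s['finger_gap'],s['joints'].round(2))
cv2.imwrite('pics/s5.png',cv2.resize(a[100:300,200:440],None,fx=3,fy=3,interpolation=cv2.INTER_CUBIC)[:,:,::-1])
N=18;o=''
for i in range(1,N+1):
    t=(1-np.cos(np.pi*i/N))/2
    r=(R.from_rotvec(-.41*t*np.array([.985,.174,0]))*R.from_rotvec([0,0,.892*t])).as_rotvec(degrees=True)
    o+=f'{.2155*t:.3f}, {-.034*t:.3f}, {.015*t:.3f}, {r[0]:.1f}, {r[1]:.1f}, {r[2]:.1f}, '
print(o)
```

```text
[ 345.15363074 -307.09236607  155.88286338] 55.30791543544986 [-0.81  0.11  1.77 -0.    1.26 -0.09]
0.002, -0.000, 0.000, -0.2, -0.0, 0.4, 0.006, -0.001, 0.000, -0.7, -0.1, 1.5, 0.014, -0.002, 0.001, -1.6, -0.2, 3.4, 0.025, -0.004, 0.002, -2.7, -0.3, 6.0, 0.038, -0.006, 0.003, -4.2, -0.4, 9.1, 0.054, -0.008, 0.004, -5.9, -0.4, 12.8, 0.071, -0.011, 0.005, -7.8, -0.2, 16.8, 0.089, -0.014, 0.006, -9.8, 0.1, 21.1, 0.108, -0.017, 0.007, -11.8, 0.6, 25.5, 0.126, -0.020, 0.009, -13.9, 1.2, 29.8, 0.145, -0.023, 0.010, -15.9, 2.0, 34.1, 0.162, -0.025, 0.011, -17.7, 2.9, 38.0, 0.177, -0.028, 0.012, -19.4, 3.8, 41.6, 0.190, -0.030, 0.013, -20.8, 4.6, 44.6, 0.201, -0.032, 0.014, -21.9, 5.4, 47.1, 0.209, -0.033, 0.015, -22.7, 6.0, 48.9, 0.214, -0.034, 0.015, -23.2, 6.4, 50.0, 0.215, -0.034, 0.015, -23.4, 6.5, 50.4,
```

View pics/s5.png

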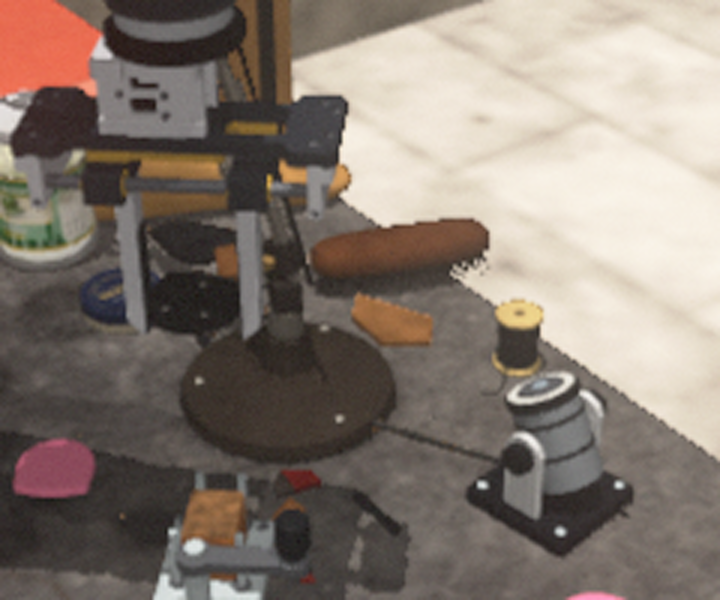

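The lift is held between the fingers at (190,300) and clear of the jig, whose pedestal is empty. Now move above the camera, stopping about 40 mm beyond the focus.

Call:
{"name": "jog_arm", "arguments": {
  "plan": [0.002, 0, 0, -0.2, 0, 0.4, 0.006, -0.001, 0, -0.7, -0.1, 1.5, 0.014, -0.002, 0.001, -1.6, -0.2, 3.4, 0.025, -0.004, 0.002, -2.7, -0.3, 6, 0.038, -0.006, 0.003, -4.2, -0.4, 9.1, 0.054, -0.008, 0.004, -5.9, -0.4, 12.8, 0.071, -0.011, 0.005, -7.8, -0.2, 16.8, 0.089, -0.014, 0.006, -9.8, 0.1, 21.1, 0.108, -0.017, 0.007, -11.8, 0.6, 25.5, 0.126, -0.02, 0.009, -13.9, 1.2, 29.8, 0.145, -0.023, 0.01, -15.9, 2, 34.1, 0.162, -0.025, 0.011, -17.7, 2.9, 38, 0.177, -0.028, 0.012, -19.4, 3.8, 41.6, 0.19, -0.03, 0.013, -20.8, 4.6, 44.6, 0.201, -0.032, 0.014, -21.9, 5.4, 47.1, 0.209, -0.033, 0.015, -22.7, 6, 48.9, 0.214, -0.034, 0.015, -23.2, 6.4, 50, 0.2155, -0.034, 0.015, -23.4, 6.5, 50.4, 0.2155, -0.034, 0.015, -23.4, 6.5, 50.4, 0.2155, -0.034, 0.015, -23.4, 6.5, 50.4]
}}

```text
clock: 12.6
eef_pos: [560.6, -341.4, 171.4]
eef_rot: [3.141, 0.41, 1.745]
wrist_force: [0.1, -0.4, -1.1]
finger_gap: 55.0
finger_force: 19.9
```

```bash
cat > chk.py <<'E'
from h import *
s=manip.read_state(); M=R.from_euler('xyz',s['eef_rot']).as_matrix()
print(s['clock'],s['eef_pos'],s['finger_gap'],s['joints'].round(2)); print('tool z',M[:,2],'y',M[:,1], 'err tilt',np.arccos(-M[:,2]@[-.069,.3926,.917]))
e=s['eef_pos']; h1=e-57*M[:,2]; h2=e-17*M[:,2]+[0,0,40]; print('lift hyp tool/world',h1,h2)
a,d,c=snap('scene'); P=cloud(d,c)
C=R.from_euler('xyz',c['attitude']).as_matrix()
for h in(h1,h2):
    q=C.T@(h-c['origin']); print('px',c['fx']*q[0]/q[2]+c['cx'],c['fy']*q[1]/q[2]+c['cy'])
# dark lift points near
gray=a.max(2)
m=(np.linalg.norm(P-(h1+h2)/2,axis=2)<60)&(gray<50)
v,u=np.where(m); print(m.sum())
q=P[m]; L=(q-h1)@M; print('local rel h1: med',np.median(L,0),'z pct',np.percentile(L[:,2],[5,25,50,75,95]))
g=np.abs(L[:,2]-np.median(L[:,2]))<6; q=q[g]; ctr=q.mean(0); w=np.linalg.svd(q-ctr)[2][2]; print('plane n',w,'ctr',ctr,'ext',[(L[g][:,i].min().round(1),L[g][:,i].max().round(1)) for i in range(3)])
E
python3 chk.py
python3 - <<'E'
import numpy as np,cv2
a=np.load('scene.npz')['im']; cv2.imwrite('pics/s6.png',cv2.resize(a[100:300,280:520],None,fx=3,fy=3,interpolation=cv2.INTER_CUBIC)[:,:,::-1])
E
```

```text
12.6 [ 560.57330431 -341.43479239  171.44516684] 55.03492981426043 [-0.45  0.39  1.45 -0.37  1.08 -0.48]
tool z [ 0.06940698 -0.39250688 -0.9171265 ] y [9.84818097e-01 1.73589343e-01 2.37958514e-04] err tilt 0.014677676024272958
lift hyp tool/world [ 556.61710643 -319.06189999  223.72137734] [ 559.39338564 -334.76217536  227.03631734]
px 361.76232118813346 162.44364645059605
px 368.24121011941116 163.76884026053688
0
  return _methods._mean(a, axis=axis, dtype=dtype,
  ret = um.true_divide(
Traceback (most recent call last):
  File "chk.py", line 13, in <module>
    q=P[m]; L=(q-h1)@M; print('local rel h1: med',np.median(L,0),'z pct',np.percentile(L[:,2],[5,25,50,75,95]))
                                                                         ~~~~~~~~~~~~~^^^^^^^^^^^^^^^^^^^^^^^^
IndexError: index -1 is out of bounds for axis 0 with size 0
```

View pics/s6.png

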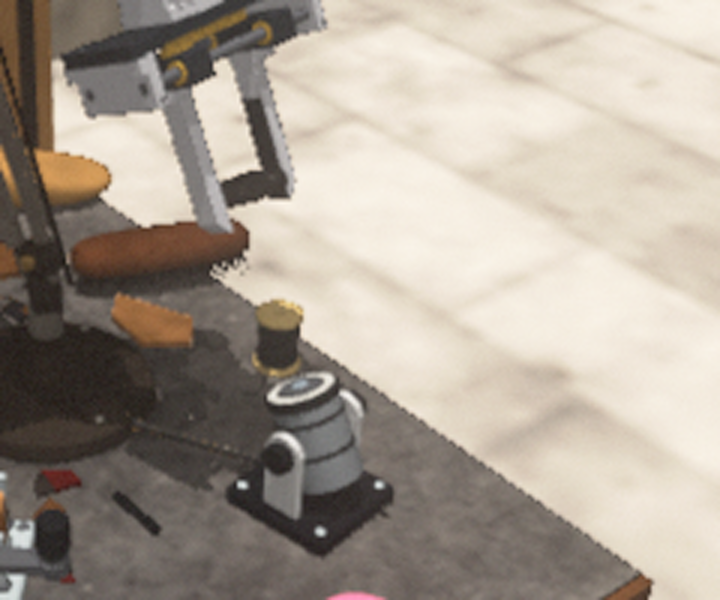

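The lift shows edge-on at crop (250,188), i.e. px (363.5,162.7). That fits the tool-frame offset rather than a world-z offset. I'll confirm with depth and lens geometry.

Run:
```python
from h import *
s=manip.read_state(); M=R.from_euler('xyz',s['eef_rot']).as_matrix(); h1=s['eef_pos']-57*M[:,2]
z=np.load('scene.npz'); c=get_calibration('scene'); P=cloud(z['d'],c); a=z['im']
for u in range(354,378,3):
    print(u,[( v,a[v,u].max(),((P[v,u]-h1)@M).round().tolist()) for v in range(157,168,2)])
# finger near tip local
print('finger tip',[(v,((P[v,350+ (v-160)//8]-h1)@M).round().tolist()) for v in range(160,180,3)])
# refine lens: depth of white ring in scene
hsv=cv2.cvtColor(a,cv2.COLOR_RGB2HSV); v,u=np.mgrid[:400,:640]
m=(hsv[:,:,1]<45)&(hsv[:,:,2]>150)&(np.abs(u-381)<14)&(np.abs(v-229.5)<7)
C,(w,h),an=cv2.fitEllipse(np.argwhere(m)[:,::-1].astype(np.float32)); print(m.sum(),C,w,h,an,P[m].mean(0))
```

```text
354 [(157, np.uint8(234), [1451.0, 1373.0, 444.0]), (159, np.uint8(211), [1438.0, 1355.0, 451.0]), (161, np.uint8(66), [21.0, 1.0, -3.0]), (163, np.uint8(85), [9.0, -12.0, -4.0]), (165, np.uint8(131), [0.0, -21.0, -3.0]), (167, np.uint8(161), [-7.0, -30.0, -2.0])]
357 [(157, np.uint8(239), [1435.0, 1380.0, 448.0]), (159, np.uint8(129), [23.0, 12.0, -3.0]), (161, np.uint8(70), [11.0, -0.0, -4.0]), (163, np.uint8(70), [-1.0, -13.0, -4.0]), (165, np.uint8(70), [-11.0, -25.0, -4.0]), (167, np.uint8(68), [-12.0, -27.0, -1.0])]
360 [(157, np.uint8(212), [1427.0, 1397.0, 454.0]), (159, np.uint8(67), [12.0, 10.0, -4.0]), (161, np.uint8(71), [2.0, -1.0, -3.0]), (163, np.uint8(77), [-10.0, -15.0, -4.0]), (165, np.uint8(71), [-16.0, -22.0, -3.0]), (167, np.uint8(68), [-16.0, -24.0, 1.0])]
363 [(157, np.uint8(68), [13.0, 21.0, -4.0]), (159, np.uint8(72), [6.0, 11.0, -3.0]), (161, np.uint8(70), [-7.0, -3.0, -4.0]), (163, np.uint8(72), [-695.0, -681.0, -238.0]), (165, np.uint8(72), [-24.0, -22.0, -3.0]), (167, np.uint8(163), [-22.0, -21.0, 2.0])]
366 [(157, np.uint8(73), [3.0, 18.0, -5.0]), (159, 
[... 640 characters left out ...]
, (165, np.uint8(74), [1.0, 26.0, 16.0]), (167, np.uint8(245), [1304.0, 1345.0, 501.0])]
375 [(157, np.uint8(159), [-8.0, 31.0, 1.0]), (159, np.uint8(102), [-6.0, 31.0, 5.0]), (161, np.uint8(106), [-23.0, 12.0, 3.0]), (163, np.uint8(110), [-7.0, 27.0, 12.0]), (165, np.uint8(80), [-6.0, 27.0, 16.0]), (167, np.uint8(245), [1308.0, 1372.0, 512.0])]
finger tip [(160, [-8.0, -35.0, -18.0]), (163, [-9.0, -39.0, -13.0]), (166, [-9.0, -40.0, -8.0]), (169, [-9.0, -41.0, -2.0]), (172, [-7.0, -41.0, 4.0]), (175, [-3.0, -39.0, 10.0]), (178, [224.0, 171.0, 100.0])]
99 (381.3482971191406, 229.18673706054688) 8.537842750549316 23.400753021240234 83.20653533935547 [ 573.15755958 -367.37046757   83.02579328]
```

The lift's top face sits at local z −3.5 mm, flat and centred, which confirms the tool-frame offset. Now move in to the focus.

Call:
{"name": "jog_arm", "arguments": {
  "plan": [0.0005, -0.002, -0.004, 0, 0, 0, 0.001, -0.005, -0.011, 0, 0, 0, 0.0017, -0.008, -0.019, 0, 0, 0, 0.0024, -0.011, -0.027, 0, 0, 0, 0.003, -0.014, -0.033, 0, 0, 0, 0.0034, -0.016, -0.037, 0, 0, 0, 0.0034, -0.016, -0.037, 0, 0, 0, 0.0034, -0.016, -0.037, 0, 0, 0, 0.0034, -0.016, -0.037, 0, 0, 0, 0.0034, -0.016, -0.037, 0, 0, 0]
}}

```text
clock: 13.65
eef_pos: [564.4, -357.2, 134.7]
eef_rot: [3.141, 0.41, 1.746]
wrist_force: [-0.1, -0.0, -0.6]
finger_gap: 54.8
finger_force: 19.9
```

Run:
```python
from h import *
s=manip.read_state(); M=R.from_euler('xyz',s['eef_rot']).as_matrix(); h1=s['eef_pos']-57*M[:,2]
print(s['clock'],h1,s['finger_gap'],s['finger_force'],s['qd'].round(4))
a,d,c=snap('scene'); P=cloud(d,c); L=(P-h1)@M
m=(np.abs(L[:,:,0])<27)&(np.abs(L[:,:,1])<25)&(np.abs(L[:,:,2])<12)&(a.max(2)<90)
print(m.sum(),'plane local z',np.median(L[m][:,2]),np.linalg.lstsq(np.c_[L[m][:,:2],np.ones(m.sum())],L[m][:,2],rcond=None)[0])
# ring relative to lift: expect local z ~ +100, x,y~0
q=P[(np.linalg.norm(P-[566,-374.5,95],axis=2)<26)&(P[:,:,2]>80)&(a.max(2)>170)]
print('ring',q.mean(0),(q.mean(0)-h1)@M,len(q))
```

```text
13.65 [ 560.40276724 -334.83120293  186.97186339] 54.818467359298026 19.881521278725813 [ 0.0004 -0.0002  0.0006  0.0007 -0.0007 -0.0004]
165 plane local z -3.469117281070427 [-0.02788339 -0.03167727 -3.50107784]
ring [ 561.31318962 -379.01091031   94.14527516] [ -3.00065577  -6.85367704 102.53523332] 63
```

Position, squareness and stillness all check out, with the lens triangulating to about 101–103 mm away and less than 2 mm off axis. Handing in.

```bash
python3 -c "from cell import manip; print(manip.sign_off())"
```

```text
the job is handed in; nothing more can be done
None
```

The job is handed in with the clamp arm swung aside (about 1.55 rad) and the heel lift held still and square at the camera's focus, by my measurements within a few mm; sign-off gave no verdict.

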